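# Clip the battery pack back into its own cradle

### The job

Put the battery pack that lies on the bench back into its own cradle in the dock, the one made for its length and marked with the same number of ribs: slip its toe under the keeper bar and then press the heel down, firmly but without ramming it, until the catch snaps shut over it. Leave it latched and lying flat, and leave the stored pack and the other things on the bench where they are.

Things in the scene. Friction and masses are not known exactly. Their poses are not given: they have to be found in the camera images.
- pack_medium: the pack to put away: black plastic battery stick 145 long (x) x 36 wide (y) x 38 high, about 0.2 kg, lying on the bench; two raised ribs on top mark the medium size. Origin: centre of its underside; x points to its toe, z up. Full height, with flat parallel sides to grip, from x = -59 to +52; beyond are the low heel step (26 high) and the thin toe
- pack_medium_toe (a point): middle of the toe's end face: 72.5 ahead of the pack's origin, 4.5 above its underside. The toe (pack x = 52 to 72.5) is a tongue only 9 thick (pack z 0 to 9) and 34 wide with three brass contact strips on top
- pack_medium_heel (a point): bottom edge of the heel's end face: 72.5 behind the pack's origin, level with its underside. The heel step (last 13 of the pack) is 26 high; the catch comes over it
- cradle_medium: the medium cradle: open bay for a 145 pack, two ribs on its label plate. Three cradles stand 80 apart on a dock plate, in any order. Origin: cradle's underside (10 above the bench), mid-width, where a stored pack's heel end comes; x along the bay to the keeper bar, away from the robot. Bay floor z = 10. A stored pack's origin is at x = 72 to 74, y = 0, z = 10, same axes
- cradle_medium_keeper (a point): middle of the keeper bar, a 6 thick steel rod across the bay at cradle x = 137, z = 27.5: 14.5 free between it and the bay floor, where the toe belongs. The end stop's face is at x = 146.5. With the toe under the bar the pack can tilt heel-up to about 19 degrees; it needs 15 to 18 for the toe to go under and up to the stop with the heel clear of the shut catch
- cradle_medium_floor (a point): middle of the bay floor (cradle x = 72.5, z = 10). Side cheeks at the toe (x 124 to 154, up to z = 33) and heel guides (x 15 to 37, up to z = 32, tops flared outward) leave 2.5 free on each side of a pack; from x = 40 to 120 the sides are open for fingers. The neighbouring cradles are alike
- catch_medium (a joint): angle of the medium cradle's sprung steel catch, rad: 0 = shut, up to 0.4 as its top is pushed outward (cradle -x). Pressing the pack's heel down on its sloping nose with roughly 8 to 20 N forces it back by about 0.2; once the heel is on the bay floor it springs shut over the heel step
- catch_medium_nose (a point): tip of the catch's nose, cradle x = 8, z = 40 when shut; from here the nose, 24 wide, slopes steeply up and outward to x = 3, z = 48; behind is a flat web and a black thumb tab out to x = -19. The heel must come down on the slope, so the toe must be right up to the end stop. Pivot at x = 12, z = 7
- pack_short: the short pack (120 long, same section, one rib), stored in its own cradle; origin and axes as for the medium pack; leave it there
- cradle_short: the short battery cradle, fixed on the dock plate (holds the short pack); same make as the medium one but its bay is for a 120 mm pack and its label plate has one raised rib. Origin and axes as for the medium cradle.
- cradle_long: the long battery cradle, fixed on the dock plate (empty; its pack is out in a tool); same make as the medium one but its bay is for a 170 mm pack and its label plate has three raised ribs. Origin and axes as for the medium cradle.
- glass_jar: bystander: an empty clear glass jar, 59 across and 83 high, standing. Origin at the centre of its underside
- screwdriver: bystander: a cross screwdriver with a red handle, 44x197x33. Origin at the centre of its underside
- box_cutter: bystander: a yellow box cutter, 24x155x20. Origin at the centre of its underside
- tape_roll: bystander: a roll of brown tape, 96 across and 48 high, lying flat. Origin at the centre of its underside
- probe_thermometer: bystander: a probe thermometer, blue body and thin steel probe, 156 long. Origin at the centre of its underside
- scissors: bystander: scissors with red handles, 199 long. Origin at the centre of its underside

How it is judged:
By the outcome, as a careful person would: the job done as asked, in the order asked, and still so for the second after the job is handed in, with the robot touching nothing.
It also fails if it takes over 48 s, if anything falls off the work surface, if the arm or the gripper's body presses on something with over 40 N, if the wrist force passes 120 N, or if a joint passes its speed limit or range.

### The arm

A 6-joint arm with a two-finger parallel gripper is mounted at the origin on a cart in front of the work surface, level with it; the furniture and walls round the work are solid. World frame = base frame: x ahead of the robot, y to its left, z up, the work surface at z = 0. Lengths are in mm, angles in rad, forces in N, time in s.
With the tool pointing down it reaches from about 400 to 925 mm from the base axis. Payload 12.5 kg.
Tool frame: the origin (TCP) lies midway between the tips of the shut fingers; the grasp point (between the pads) lies 19 mm behind it; z points along the fingers, y is the line along which they close (so a half turn about z gives the same grasp; the last joint's range is limited). The gripper opens to 95 mm and grips with 3 to 60 N. Pads are 20 mm wide; open, the fingers measure 119 mm over their backs; the gripper's body (75 mm by 180 mm) begins 59 mm behind the grasp point.
Start: joints at [1.191, 0.491, 1.559, -0, 1.092, -0.106], TCP at [168.977, 601.742, 214.661] pointing down, gripper open.
Joint ranges: [-3.1, 3.1], [-0.84, 2.19], [0.05, 2.79], [-1.13, 4.28], [0.06, 2.93], [-2.69, 2.69]. Speed limits (rad/s): [2.22, 2.22, 2.79, 3.14, 3.14, 3.14].

### API

Orientations are given as [roll, pitch, yaw] about the fixed x, y, z axes, in that order (R = Rz(yaw) Ry(pitch) Rx(roll)).
In Python, from cell import * gives the robot as it stands. The module is installed in compiled form; this text tells all that it offers.
- The arm moves only by the tool arm_command, never from a script. Its arguments are lists of equal length, an entry for each row: "delta_pos": the shift along the world's x, y, z in units of 250 mm (1.0 is 250 mm), a list of three; "delta_rot": the turn, a rotation vector about the world's x, y, z in units of 90 degrees (1.0 is 90 degrees), a list of three; "claw": the closure, from 0 (fully open) to 1 (shut). In form: {"delta_pos": [[tx, ty, tz], ...], "delta_rot": [[wx, wy, wz], ...], "claw": [claw, ...]}. A call has exactly 5 rows; each row is the pose to reach, as a shift and turn from the pose commanded when the call began; what a row does not reach only later rows make up. A row lasts 1/12 s, in which the tool goes at most 41.7 mm and 7.16 degrees, less where a joint would pass 70% of its speed; a pose out of reach is approached as far as the arm can. A call with a number of a shift or a turn outside -1 to 1 is refused whole. A call with a gripper value outside its range is refused whole. The fingers move at their own pace and stop on an object; the grip force is fixed at half the most. Time passes only in rows, so rows that repeat a pose let the fingers close, or fill a call up. It gives the time, the measured TCP pose, the force, the opening and the grip force at its end, in the units of the state.
- state(): the state, without advancing time (a new reading comes with each control period).
- read_camera(name): name is "scene" or "top" or "wrist"; returns the picture (480x640x3 uint8, red, green, blue); there is no depth.
- calibration(name): a dict with "camera_matrix" (3x3 intrinsics, pixels), "k1" (the pictures are not rectified: a ray, as slopes to the right and down, at radius r is drawn at 1 + k1 r^2 times it, then the intrinsics apply), "T" (4x4, takes a point from camera to world coordinates). Camera axes: x right, y down, z forward; pixel columns grow to the right and rows downward; lengths in mm; the calibration is good to about 2 mm. A picture is of the moment at which its call begins: read the wrist's pose just before it. calibration takes no time and is no camera call; for the wrist camera it gives the pose at the moment of the call.
- job_done(): hands the job in; it is judged then, once.
The state is a dict: "t": time; "joints": joint angles; "qvel": joint speeds; "tau": joint torques, N m; "eef_pos": TCP position; "tcp_rot": TCP orientation; "ft_force": force on the tool from outside, world axes, zero at the start; "moment": the same for the moment, N m; "opening": opening from 0.0 (shut) to 1.0 (fully open); "grip_force": force on a finger pad.
Only numpy, scipy, OpenCV 4.12 (cv2) and the standard library are available. Lean on these libraries where they do the work, as an engineer would, in place of code of your own. Each camera call takes 0.05 s, during which the arm holds its last target. There are 200 camera calls.

## Working session

There is one attempt and no reset: what is moved stays moved. The work goes in short steps, Python scripts to look and compute and a tool call to move; the robot and the scene stay as the last step left them, time stands still between calls to the robot, and variables do not carry over. Pictures are saved under pics/ and viewed, at most 10 in all, crops included, and the job is handed in when it is done.

Besides the shell and the picture viewer there is one more tool, called after "Emit:" as name(argument=value, ...) on one line, values as JSON. arm_command: Moves the arm, as the interface text tells. Shifts and turns lie within -1 to 1; 1 stands for 250 mm of shift or 90 degrees of turn. Its arguments: {"type":"object","properties":{"delta_pos":{"type":"array"},"delta_rot":{"type":"array"},"claw":{"type":"array"}},"required":["delta_pos","delta_rot","claw"]}

```bash
mkdir -p pics; cat > h.py <<'E'
from cell import *
import numpy as np, cv2
def snap(n,f):
    c=calibration(n); im=read_camera(n); cv2.imwrite('pics/'+f+'.png',im[:,:,::-1]); np.savez('pics/'+f+'.npz',im=im,K=c['camera_matrix'],k1=c['k1'],T=c['T']); return im,c
def load(f):
    d=np.load('pics/'+f+'.npz'); return d['im'],dict(camera_matrix=d['K'],k1=float(d['k1']),T=d['T'])
def cast(c,uv,z):
    K=np.array(c['camera_matrix']);T=np.array(c['T'])
    p=cv2.undistortPoints(np.array(uv,float).reshape(-1,1,2),K,np.array([c['k1'],0,0,0,0.]))[:,0]
    d=np.c_[p,np.ones(len(p))]@T[:3,:3].T; o=T[:3,3]
    return o+d*((z-o[2])/d[:,2])[:,None]
def proj(c,X):
    K=np.array(c['camera_matrix']);T=np.array(c['T']); q=(np.array(X,float).reshape(-1,3)-T[:3,3])@T[:3,:3]
    s=q[:,:2]/q[:,2:]; s=s*(1+c['k1']*(s**2).sum(1,keepdims=True)); return s@K[:2,:2].T+K[:2,2]
E
python3 - <<'E'
from h import *
for n in('top','scene'):
    im,c=snap(n,n); print(n,c['camera_matrix'],c['k1'],c['T'])
print(state())
E
```

```text
top [[445.29561303   0.         319.62232325]
 [  0.         445.29561303 236.45875719]
 [  0.           0.           1.        ]] -0.060875619472742136 [[ 2.68243621e-02 -9.90462357e-01  1.35147227e-01  3.84150990e+02]
 [-9.99639995e-01 -2.66561879e-02  3.05411017e-03  5.41508788e+01]
 [ 5.77528726e-04 -1.35180498e-01 -9.90820821e-01  1.18571532e+03]
 [ 0.00000000e+00  0.00000000e+00  0.00000000e+00  1.00000000e+00]]
scene [[527.37404553   0.         320.91540995]
 [  0.         527.37404553 236.60676261]
 [  0.           0.           1.        ]] -0.08221811062334898 [[ 5.62558850e-01 -3.55674065e-01  7.46340070e-01 -5.00672475e+02]
 [-8.26641385e-01 -2.57093431e-01  5.00566667e-01 -6.27658658e+02]
 [ 1.38405479e-02 -8.98553798e-01 -4.38645086e-01  6.44408863e+02]
 [ 0.00000000e+00  0.00000000e+00  0.00000000e+00  1.00000000e+00]]
{'t': 0.1, 'joints': array([ 1.19143281e+00,  4.91510523e-01,  1.55938185e+00, -9.33891840e-07,
        1.09169432e+00, -1.05603976e-01]), 'qvel': array([ 0.00150339, -0.00150671, -0.00227722, -0.00084946, -0.00057375,
       -0.0003077 ]), 'tau': array([ 3.43480002e-03, -6.13626552e+01, -2.58609635e+01,  6.94377185e-02,
        4.69377218e-02, -4.94227174e-05]), 'eef_pos': array([168.87316537, 601.53527103, 214.11549016]), 'tcp_rot': array([-3.14060407e+00, -1.03955676e-04,  2.86783349e+00]), 'ft_force': array([ 0.0520273 , -0.23887792,  0.50110096]), 'moment': array([ 0.07852174, -0.00027809, -0.01168162]), 'grip_force': 0.0, 'opening': 1.0008903845545365}
```

View pics/top.png

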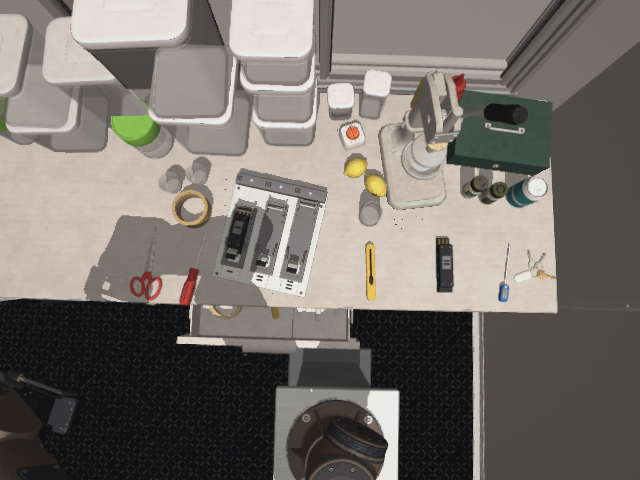

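View pics/scene.png

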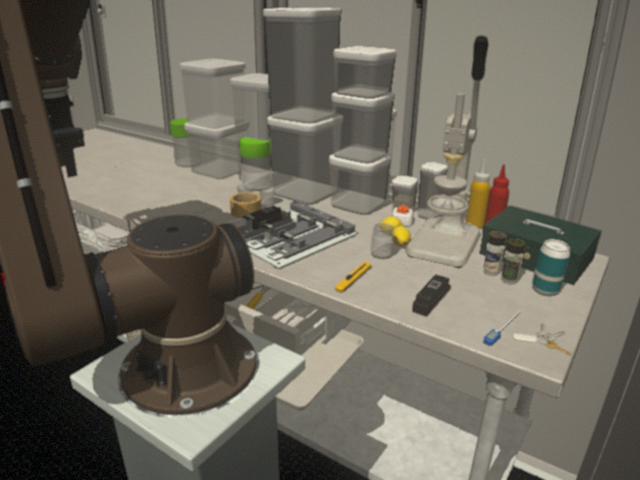

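The top view shows the pack at (445,265) with its toe up, away from the robot. The dock is at (270,235), with the stored pack at its left. I'll zoom in on both.

```bash
python3 - <<'E'
from h import *
im,c=load('top')
a=cv2.resize(im[165:305,205:335],None,fx=4,fy=4,interpolation=cv2.INTER_CUBIC)
b=cv2.resize(im[230:300,425:465],None,fx=6,fy=6,interpolation=cv2.INTER_CUBIC)
o=np.zeros((560,780,3),np.uint8);o[:,:520]=a;o[:420,530:770]=b
cv2.imwrite('pics/c1.png',o[:,:,::-1])
print(cast(c,[(445,238),(445,265),(445,291),(241,170),(327,187),(305,296),(214,277)],10))
E
```

```text
[[ 549.38469566 -277.84970685   10.        ]
 [ 477.00650713 -277.10907291   10.        ]
 [ 408.33553923 -276.55011323   10.        ]
 [ 721.72484103  277.16675099   10.        ]
 [ 680.17690868   41.42994253   10.        ]
 [ 386.10353892   91.84755406   10.        ]
 [ 428.94494459  333.83307438   10.        ]]
```

View pics/c1.png

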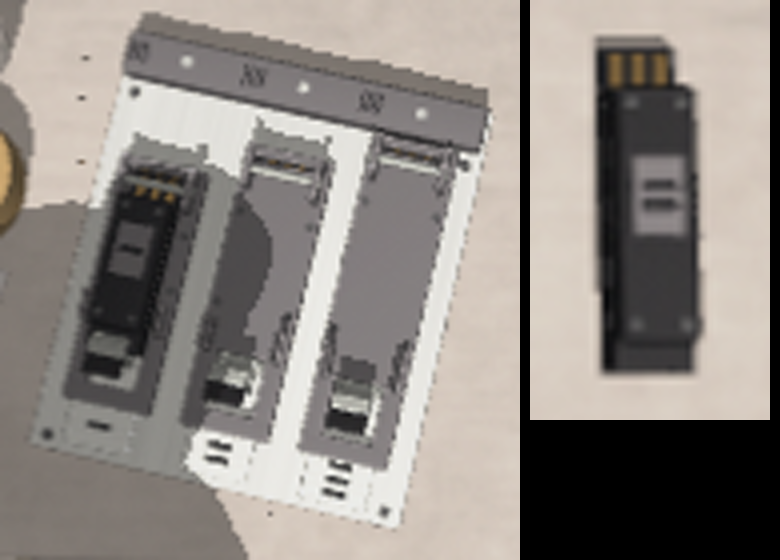

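```bash
python3 - <<'E'
from h import *
c=calibration('wrist');T=np.array(c['T']);print(np.round(T,3),c['camera_matrix'],c['k1'])
from scipy.spatial.transform import Rotation as R
s=state();Rt=R.from_euler('xyz',s['tcp_rot']).as_matrix()
print('cam in tool',np.round(Rt.T@(T[:3,3]-s['eef_pos']),1));print(np.round(Rt.T@T[:3,:3],3));print(np.round(Rt,3))
im,ct=load('top')
# estimates: cradle medium features from crop px (x/4+205,y/4+165)
f=lambda x,y:(x/4+205,y/4+165)
print(cast(ct,[f(280,168),f(232,385),f(400,155),f(350,405)],40))
g=lambda x,y:((x-530)/6+425,y/6+230)
print(cast(ct,[g(618,92),g(690,90),g(697,340),g(625,340)],38))
print(cast(ct,[g(635,38),g(648,372)],9))
E
```

```text
[[ 2.71000e-01  9.25000e-01  2.68000e-01  9.38320e+01]
 [ 9.62000e-01 -2.61000e-01 -7.60000e-02  6.22246e+02]
 [-1.00000e-03  2.78000e-01 -9.61000e-01  3.84464e+02]
 [ 0.00000e+00  0.00000e+00  0.00000e+00  1.00000e+00]] [[368.35448283   0.         320.45109678]
 [  0.         368.35448283 239.28484343]
 [  0.           0.           1.        ]] -0.02394572178066691
cam in tool [  77.9   -0.5 -170.3]
[[-0.001 -0.96  -0.278]
 [ 1.    -0.001 -0.   ]
 [-0.    -0.278  0.96 ]]
[[-0.963  0.27  -0.   ]
 [ 0.27   0.963 -0.001]
 [ 0.    -0.001 -1.   ]]
[[615.22330519 176.75784459  40.        ]
 [471.96447848 201.98430441  40.        ]
 [625.9868143   98.36190915  40.        ]
 [461.1680972  125.40617654  40.        ]]
[[ 525.77992415 -255.69868009   38.        ]
 [ 527.48376969 -287.30731389   38.        ]
 [ 419.33372416 -289.15427488   38.        ]
 [ 418.61934877 -257.92037682   38.        ]]
[[ 553.85310524 -271.41877301    9.        ]
 [ 405.71129806 -275.92504245    9.        ]]
```

Emit:
arm_command(delta_pos=[[0.11,-0.12,0],[0.22,-0.24,0],[0.33,-0.36,0],[0.44,-0.48,0],[0.55,-0.6,0]], delta_rot=[[0,0,0.012],[0,0,0.024],[0,0,0.036],[0,0,0.048],[0,0,0.06]], claw=[0,0,0,0,0])

```text
t: 0.52
eef_pos: [307.2, 450.2, 214.5]
tcp_rot: [-3.141, -0.0, 2.963]
ft_force: [0.3, 1.0, -0.9]
opening: 1.003
grip_force: 0.0
```

Emit:
arm_command(delta_pos=[[0.11,-0.12,0],[0.22,-0.24,0],[0.33,-0.36,0],[0.44,-0.48,0],[0.55,-0.6,0]], delta_rot=[[0,0,0],[0,0,0],[0,0,0],[0,0,0],[0,0,0]], claw=[0,0,0,0,0])

```text
t: 0.93
eef_pos: [444.9, 300.0, 214.6]
tcp_rot: [-3.142, -0.0, 2.962]
ft_force: [1.0, 0.5, -0.9]
opening: 0.996
grip_force: 0.0
```

Emit:
arm_command(delta_pos=[[0.1,-0.11,-0.06],[0.2,-0.22,-0.12],[0.3,-0.34,-0.2],[0.38,-0.45,-0.28],[0.38,-0.45,-0.34]], delta_rot=[[0,0,0],[0,0,0],[0,0,0],[0,0,0],[0,0,0]], claw=[0,0,0,0,0])

```text
t: 1.35
eef_pos: [541.8, 184.8, 127.8]
tcp_rot: [-3.141, 0.0, 2.958]
ft_force: [-0.4, -0.3, 0.4]
opening: 0.996
grip_force: 0.0
```

```bash
python3 - <<'E'
from h import *
read_camera('wrist')
im,c=snap('wrist','w1'); print(state()['eef_pos'],np.round(c['T'],3))
cv2.imwrite('pics/w1z.png',cv2.resize(im[100:480,140:500],None,fx=1.55,fy=1.55)[:,:,::-1])
E
```

```text
[538.35629477 187.71180406 127.11573707] [[ 1.84000e-01  9.45000e-01  2.69000e-01  4.63167e+02]
 [ 9.83000e-01 -1.76000e-01 -5.20000e-02  2.00169e+02]
 [-2.00000e-03  2.74000e-01 -9.62000e-01  2.96040e+02]
 [ 0.00000e+00  0.00000e+00  0.00000e+00  1.00000e+00]]
```

View pics/w1.png

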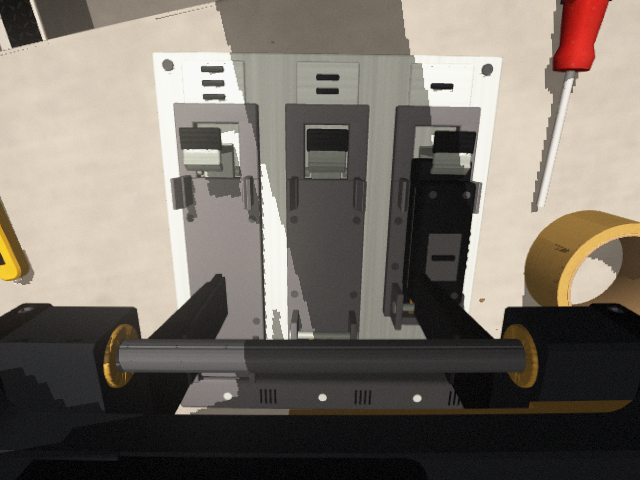

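The middle cradle is the medium one, with two ribs at (327,85). Its catch is at (327,140), the heel guides are at (295,192) and (358,192), and the keeper is hidden by the gripper rod. I'll move forward to see it.

Emit:
arm_command(delta_pos=[[0.12,-0.02,0],[0.24,-0.04,0],[0.28,-0.05,0],[0.28,-0.05,0],[0.28,-0.05,0]], delta_rot=[[0,0,0],[0,0,0],[0,0,0],[0,0,0],[0,0,0]], claw=[0,0,0,0,0])

```text
t: 1.87
eef_pos: [608.1, 177.4, 129.9]
tcp_rot: [3.142, -0.001, 2.963]
ft_force: [-0.7, -0.1, -0.0]
opening: 0.999
grip_force: 0.0
```

```bash
python3 - <<'E'
from h import *
im,c=snap('wrist','w2'); print(state()['eef_pos'],np.round(c['T'],3))
cv2.imwrite('pics/w2z.png',cv2.resize(im[0:345,240:420],None,fx=1.74*2.5/2.5,fy=1.74,interpolation=cv2.INTER_CUBIC)[:,:,::-1]) if 0 else cv2.imwrite('pics/w2z.png',cv2.resize(im[0:345,200:450],None,fx=1.73,fy=1.73,interpolation=cv2.INTER_CUBIC)[:,:,::-1])
E
```

```text
[607.6768057  177.46637872 129.95557257] [[ 1.79000e-01  9.45000e-01  2.73000e-01  5.31403e+02]
 [ 9.84000e-01 -1.72000e-01 -5.00000e-02  1.90684e+02]
 [ 0.00000e+00  2.78000e-01 -9.61000e-01  3.00307e+02]
 [ 0.00000e+00  0.00000e+00  0.00000e+00  1.00000e+00]]
```

View pics/w2z.png

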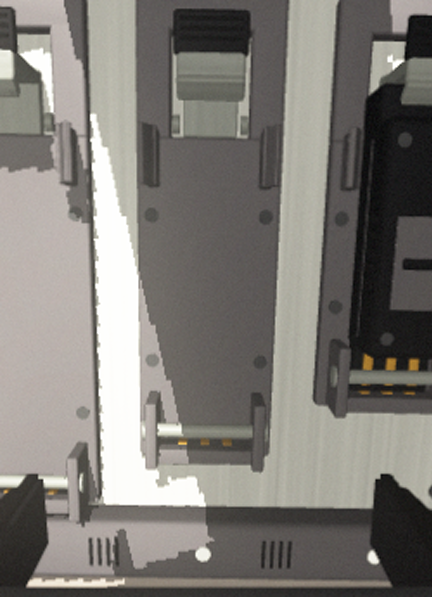

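```bash
python3 - <<'E'
from h import *
im,c=load('w2')
f=lambda x,y:(x/1.73+200,y/1.73)
def show(n,pts,z): print(n,np.round(cast(c,[f(*p) for p in pts],z),1).tolist())
show('keeper',[(160,431),(253,431),(206.5,431)],37.5)
show('nose',[(176,99),(247,99),(211.5,99)],50)
show('screws',[(151,215),(265,217),(152,360),(260,362)],20)
show('guide tops',[(150,186),(266,186)],42)
g=cv2.cvtColor(im,cv2.COLOR_RGB2GRAY)
print('rodrow col', g[240:260,312:326].mean(1).round().astype(int))
print('nose rows',g[45:66,314:330].mean(1).round().astype(int))
print('cheek cols row 240',g[236:242,280:360].mean(0).round().astype(int))
print('guide cols row 95',g[92:100,275:370].mean(0).round().astype(int))
E
```

```text
keeper [[610.0, 155.1, 37.5], [617.2, 194.7, 37.5], [613.6, 174.9, 37.5]]
nose [[484.5, 187.4, 50.0], [489.1, 212.6, 50.0], [486.8, 200.0, 50.0]]
screws [[521.1, 168.1, 20.0], [530.5, 215.2, 20.0], [581.9, 155.9, 20.0], [591.5, 203.3, 20.0]]
guide tops [[511.3, 171.6, 42.0], [519.3, 215.4, 42.0]]
rodrow col [ 99 100 100  99  98  97 114 125 135 141 134 129 118  91  78  79  84  75
  71  75]
nose rows [118 128 112 101 101 104 103 102  99  98  97  97 100 120 133 133 133 133
 133 133 133]
cheek cols row 240 [253 163 171 146 167 182 178 174 169 154  90  79  82 109 120 170 171 171
 171 171 170 168 140 105 104 104 103 104 102 102 101 102 103 101 100 101
 102  98  99 101  98  99  98  98  98  96  95  94  94  94  94  93  94  95
  94  93  92  91  92  91  92  92  91  90  82  65  65  87  98  95  92  90
  86  72  87  79 111 174 176 175]
guide cols row 95 [185 185 184 184 110  97 100  86  69  68  66  67  67  71  86  66  61  89
 102 102 100 101 101  99  99 100  99  98 100  98  98  98  98  98  96  96
  95  95  95  95  95  94  95  94  95  94  94  94  93  95  93  94  94  92
  93  92  93  92  94  92  92  91  91  91  92  92  90  91  89  90  90  91
  92  90  86  56  60  85  84  70  70  69  71  74  81  79  72  89 151 185
 179 174 171 176 178]
```

Measured: keeper mid (613.6, 174.8), and keeper to nose is 129 mm as specified. Cradle yaw is -11.1° and its origin is at about (479, 201). Next, the pack.

Emit:
arm_command(delta_pos=[[-0.05,-0.14,0.04],[-0.1,-0.28,0.08],[-0.15,-0.42,0.1],[-0.2,-0.57,0.1],[-0.25,-0.72,0.1]], delta_rot=[[0,0,0.02],[0,0,0.04],[0,0,0.06],[0,0,0.09],[0,0,0.12]], claw=[0,0,0,0,0])

```text
t: 2.33
eef_pos: [544.6, -3.5, 155.6]
tcp_rot: [3.142, 0.001, -3.129]
ft_force: [0.8, -1.0, 0.1]
opening: 0.999
grip_force: 0.0
```

Emit:
arm_command(delta_pos=[[-0.03,-0.15,0],[-0.06,-0.3,0],[-0.09,-0.45,0],[-0.12,-0.6,0],[-0.15,-0.75,0]], delta_rot=[[0,0,0],[0,0,0],[0,0,0],[0,0,0],[0,0,0]], claw=[0,0,0,0,0])

```text
t: 2.75
eef_pos: [507.5, -191.1, 155.3]
tcp_rot: [3.141, 0.0, -3.132]
ft_force: [0.1, 0.9, -0.3]
opening: 0.999
grip_force: 0.0
```

Emit:
arm_command(delta_pos=[[0,-0.14,-0.08],[0,-0.28,-0.16],[0,-0.33,-0.24],[0,-0.33,-0.24],[0,-0.33,-0.24]], delta_rot=[[0,0,0],[0,0,0],[0,0,0],[0,0,0],[0,0,0]], claw=[0,0,0,0,0])

```text
t: 3.17
eef_pos: [508.0, -272.3, 94.4]
tcp_rot: [3.14, -0.002, -3.133]
ft_force: [1.0, 0.3, 0.5]
opening: 0.999
grip_force: 0.0
```

```bash
python3 - <<'E'
from h import *
im,c=snap('wrist','w3'); s=state();print(s['eef_pos'],s['tcp_rot'],s['joints'],np.round(c['T'],3))
E
```

```text
[ 508.65099933 -271.93210364   95.29395061] [ 3.14097726e+00 -5.07983039e-04 -3.13219859e+00] [-6.05558989e-01  5.69420119e-01  1.79704154e+00  2.99263014e-04
  7.75900969e-01 -2.18596291e+00] [[-7.00000e-03  9.61000e-01  2.77000e-01  4.30281e+02]
 [ 1.00000e+00  6.00000e-03  4.00000e-03 -2.73891e+02]
 [ 2.00000e-03  2.77000e-01 -9.61000e-01  2.64854e+02]
 [ 0.00000e+00  0.00000e+00  0.00000e+00  1.00000e+00]]
```

View pics/w3.png

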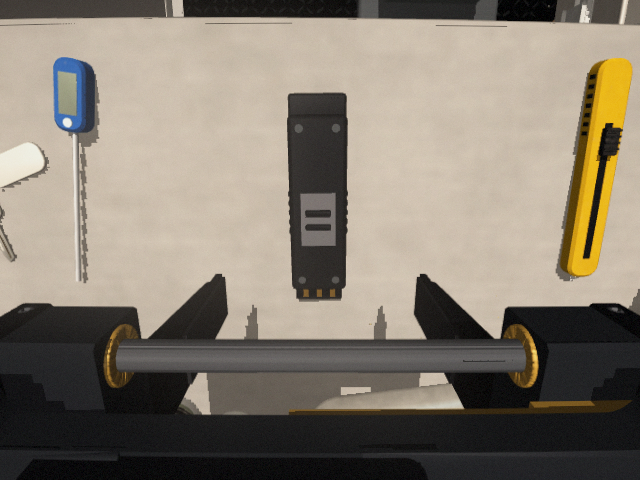

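The whole pack is in view: heel edge at row 93, body from (317,116) to (318,289), and contacts at row 295.

```bash
python3 - <<'E'
from h import *
im,c=load('w3')
g=cv2.cvtColor(im,cv2.COLOR_RGB2GRAY)
m=(g<110).astype(np.uint8)
def edges(r): 
    w=np.where(m[r,260:380])[0]+260; return w.min()-.5,w.max()+.5
L=[];
for r in (125,150,260,280):
    a,b=edges(r); P=cast(c,[(a,r),(b,r)],38); L.append(P.mean(0)); print(r,a,b,P.round(1).tolist(),'w',np.linalg.norm(P[0]-P[1]).round(1))
print('yaw',np.degrees(np.arctan2(*(L[-1]-L[0])[1::-1])))
print('col rows top',[int(v) for v in g[88:120,317]]); print([int(v) for v in g[280:304,310]])
print('heel',cast(c,[(317,93)],26).round(1),'step',cast(c,[(317,116)],38).round(1),'front',cast(c,[(318,289)],38).round(1))
E
```

```text
125 286.5 346.5 [[425.6, -293.5, 38.0], [425.3, -258.1, 38.0]] w 35.4
150 287.5 346.5 [[440.0, -293.2, 38.0], [439.7, -257.8, 38.0]] w 35.4
260 290.5 345.5 [[509.7, -292.4, 38.0], [509.5, -256.6, 38.0]] w 35.8
280 291.5 345.5 [[523.7, -292.0, 38.0], [523.5, -256.2, 38.0]] w 35.8
yaw 1.0151304825601974
col rows top [185, 184, 184, 186, 160, 87, 50, 58, 59, 58, 58, 61, 59, 54, 58, 56, 55, 50, 53, 51, 51, 52, 50, 52, 53, 50, 39, 41, 42, 47, 48, 52]
[47, 48, 50, 45, 49, 43, 50, 42, 46, 47, 42, 41, 42, 42, 41, 44, 44, 45, 55, 89, 108, 137, 189, 191]
heel [[ 406.5 -275.7   26. ]] step [[ 420.4 -275.6   38. ]] front [[ 530.1 -274.4   38. ]]
```

Emit:
arm_command(delta_pos=[[-0.138,-0.012,0],[-0.138,-0.012,-0.1],[-0.138,-0.012,-0.2],[-0.138,-0.012,-0.3],[-0.138,-0.012,-0.347]], delta_rot=[[0,0,0.005],[0,0,0.005],[0,0,0.005],[0,0,0.005],[0,0,0.005]], claw=[0,0,0,0,0])

```text
t: 3.63
eef_pos: [474.4, -274.4, 7.4]
tcp_rot: [3.141, -0.0, -3.123]
ft_force: [-0.5, 0.5, -0.1]
opening: 1.0
grip_force: 0.0
```

Emit:
arm_command(delta_pos=[[0,0,0],[0,0,0],[0,0,0],[0,0,0],[0,0,0]], delta_rot=[[0,0,0],[0,0,0],[0,0,0],[0,0,0],[0,0,0]], claw=[0.3,0.6,0.8,1,1])

```text
t: 4.05
eef_pos: [475.0, -276.4, 9.1]
tcp_rot: [-3.141, 0.001, -3.125]
ft_force: [0.8, -0.8, 0.3]
opening: 0.705
grip_force: 0.0
```

Emit:
arm_command(delta_pos=[[0,0,0],[0,0,0],[0,0,0],[0,0,0],[0,0,0]], delta_rot=[[0,0,0],[0,0,0],[0,0,0],[0,0,0],[0,0,0]], claw=[1,1,1,1,1])

```text
t: 4.47
eef_pos: [474.4, -276.2, 7.9]
tcp_rot: [3.141, -0.0, -3.125]
ft_force: [-1.4, 1.2, 1.9]
opening: 0.381
grip_force: 30.0
```

Emit:
arm_command(delta_pos=[[0,0,0.08],[0,0,0.2],[0,0,0.34],[0,0,0.46],[0,0,0.52]], delta_rot=[[0,0,0],[0,0,0],[0,0,0],[0,0,0],[0,0,0]], claw=[1,1,1,1,1])

```text
t: 4.88
eef_pos: [475.1, -276.7, 141.2]
tcp_rot: [-3.14, 0.003, -3.125]
ft_force: [0.8, -0.5, -1.0]
opening: 0.38
grip_force: 30.0
```

```bash
python3 - <<'E'
from h import *
from scipy.spatial.transform import Rotation as R
s=state();im,c=snap('wrist','w4');T=np.array(c['T'])
Rt=R.from_euler('xyz',s['tcp_rot']).as_matrix();p=s['eef_pos'];print(p,s['tcp_rot'])
zt=p[2]-8+38
g=cv2.cvtColor(im,cv2.COLOR_RGB2GRAY).astype(float)
def loc(uv,z): return ((cast(c,[uv],z)-p)@Rt)[0].round(1)
for r in range(100,260,20):
    row=g[r,200:440]; print(r,[(i+200,int(row[i+1]-row[i-1])) for i in range(1,238) if abs(row[i+1]-row[i-1])>45])
print('cols',[int(v) for v in g[0:120:2,318]])
cv2.imwrite('pics/w4z.png',im[:,:,::-1])
E
```

```text
[ 475.09921425 -276.72361233  141.18769035] [-3.13951791e+00  2.74352268e-03 -3.12477184e+00]
100 []
120 []
140 []
160 [(277, -136), (278, -160), (363, 173), (364, 136)]
180 [(276, -52), (277, -164), (278, -109), (363, 138), (364, 163)]
200 [(274, -102), (275, -166), (276, -63), (365, 89), (366, 177), (367, 96)]
220 [(274, -50), (275, -164), (276, -114), (288, 49), (353, -46), (365, 137), (366, 171), (367, 46)]
240 [(275, -97), (276, -161), (277, -67), (364, 89), (365, 176), (366, 92)]
cols [10, 14, 7, 12, 12, 11, 8, 1, 5, 9, 10, 9, 12, 5, 12, 9, 16, 15, 18, 15, 8, 21, 18, 19, 17, 20, 21, 19, 18, 24, 21, 24, 27, 26, 21, 30, 29, 28, 30, 37, 151, 216, 218, 218, 219, 219, 219, 221, 219, 221, 223, 220, 220, 219, 218, 218, 218, 219, 219, 221]
```

View pics/w4.png

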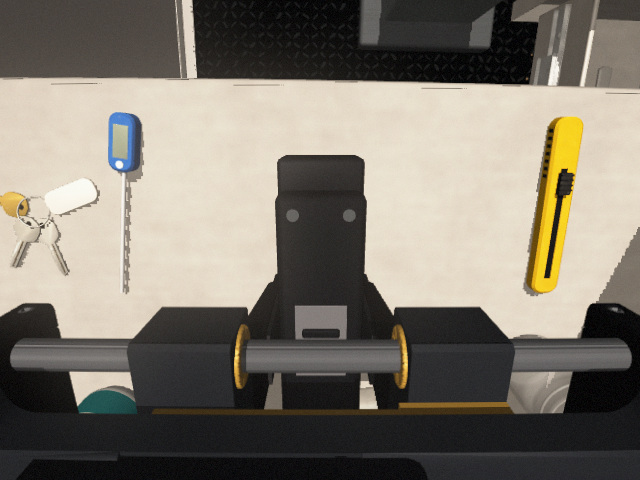

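The pack is held straight: heel edge at row 156, step at row 193, mid column 320.5.

```bash
python3 - <<'E'
from h import *
from scipy.spatial.transform import Rotation as R
im,c=load('w4');T=c['T']
# tool from camera using nominal mount: Rt.T@Rc known -> use tool frame with nominal orientation
p=np.array([475.1,-276.7,141.2]);Rt=R.from_euler('xyz',[-3.1395,.0027,-3.1248]).as_matrix()
print('cam in tool',(T[:3,3]-p)@Rt)
Kt=np.array([[0,-.9605,-.278],[1,0,0],[0,-.278,.9605]]);ot=np.array([77.9,0,-170.3])
def loc(uv,h): # tool-frame point at pack height h (tool z = 8-h)
    q=cv2.undistortPoints(np.array([[uv]],float),c['camera_matrix'],np.array([c['k1'],0,0,0,0]))[0,0]
    d=Kt@[q[0],q[1],1]; return (ot+d*((8-h-ot[2])/d[2])).round(1)
g=im.astype(float).mean(2);print([int(v) for v in g[148:200,320]])
for uv,h in [((277.5,156),26),((363.5,156),26),((320.5,155.5),26),((274.8,200),38),((366,200),38),((320.5,193),38)]: print(uv,h,loc(uv,h))
E
```

```text
cam in tool [  78.06861659   -0.74351465 -170.3193239 ]
[215, 216, 217, 218, 217, 219, 211, 47, 44, 46, 46, 46, 54, 59, 56, 62, 60, 59, 57, 58, 58, 58, 52, 57, 57, 51, 56, 50, 51, 53, 53, 53, 47, 49, 51, 49, 48, 48, 51, 46, 47, 44, 42, 36, 39, 38, 36, 39, 37, 42, 43, 41]
(277.5, 156) 26 [ 68.9 -17.4 -18. ]
(363.5, 156) 26 [ 68.9  17.4 -18. ]
(320.5, 155.5) 26 [ 69.1   0.  -18. ]
(274.8, 200) 38 [ 53.  -17.6 -30. ]
(366, 200) 38 [ 53.   17.5 -30. ]
(320.5, 193) 38 [ 55.7   0.  -30. ]
```

Emit:
arm_command(delta_pos=[[0.02,0.12,0],[0.04,0.27,0],[0.06,0.42,0],[0.08,0.57,0],[0.1,0.72,0]], delta_rot=[[0,0,-0.02],[0,0,-0.04],[0,0,-0.06],[0,0,-0.08],[0,0,-0.1]], claw=[1,1,1,1,1])

```text
t: 5.35
eef_pos: [499.0, -94.6, 137.1]
tcp_rot: [3.141, -0.001, 2.999]
ft_force: [0.8, -0.0, -1.7]
opening: 0.377
grip_force: 30.0
```

Emit:
arm_command(delta_pos=[[0.02,0.15,0],[0.04,0.3,0],[0.06,0.45,0],[0.08,0.6,0],[0.1,0.75,0]], delta_rot=[[0,0,-0.01],[0,0,-0.02],[0,0,-0.03],[0,0,-0.034],[0,0,-0.034]], claw=[1,1,1,1,1])

```text
t: 5.77
eef_pos: [524.1, 93.1, 137.1]
tcp_rot: [-3.141, -0.001, 2.947]
ft_force: [1.2, -0.6, -1.2]
opening: 0.381
grip_force: 30.0
```

Emit:
arm_command(delta_pos=[[0.01,0.14,0],[0.02,0.28,0],[0.02,0.38,0],[0.02,0.4,0],[0.02,0.4,0]], delta_rot=[[0.007,0.036,0],[0.014,0.072,0],[0.021,0.108,0],[0.03,0.15,0],[0.0376,0.1908,0]], claw=[1,1,1,1,1])

```text
t: 6.18
eef_pos: [528.9, 193.3, 137.0]
tcp_rot: [3.141, -0.31, 2.951]
ft_force: [-0.2, -0.3, -1.7]
opening: 0.375
grip_force: 30.0
```

```bash
python3 - <<'E'
from h import *
from scipy.spatial.transform import Rotation as R
for i in range(3): read_camera('wrist')
s=state();im,c=snap('wrist','w5');T=np.array(c['T'])
Rt=R.from_euler('xyz',s['tcp_rot']).as_matrix();print(s['t'],s['eef_pos'],Rt.round(4).tolist(),s['ft_force'],s['opening'])
print('cam',((T[:3,3]-s['eef_pos'])@Rt).round(1))
E
```

```text
6.3333 [529.58016684 190.95781172 136.34591235] [[-0.9357, 0.193, -0.2955], [0.1842, 0.9812, 0.0576], [0.301, -0.0006, -0.9536]] [-0.33063048 -0.22795331 -1.95967851] 0.37572130725205144
cam [  78.    -0.6 -170.5]
```

View pics/w5.png

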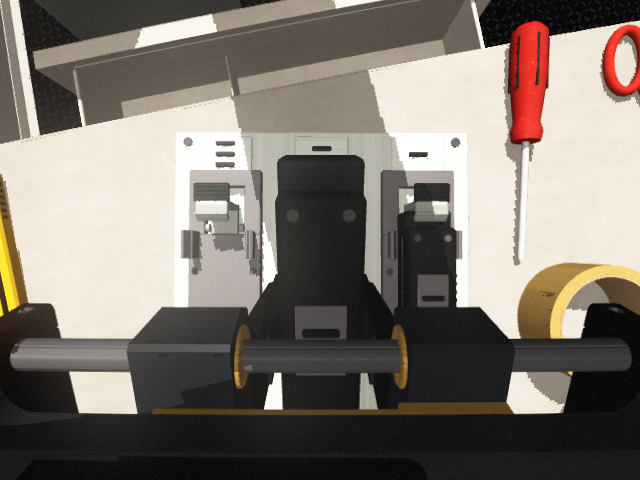

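```bash
python3 - <<'E'
from h import *
im,c=load('w5');g=im.astype(int).mean(2)
for a,b in [(296,348),(206,246),(396,436)]:
    print([(r,[i+a for i in np.where(g[r,a:b]<95)[0]][::1][:1]+[i+a for i in np.where(g[r,a:b]<95)[0]][-1:]) for r in range(139,168) if (g[r,a:b]<95).sum()>4])
    print(g[149 if a<300 and a>250 else 154,a:b].astype(int).tolist())
m=(g>150)
for r in (135,160,180,195): 
    w=np.where(g[r,150:500]>185)[0]+150; print(r,w.min(),w.max())
# dock hole centroids
for x0,x1 in((180,198),(446,466)):
    sub=g[134:150,x0:x1]<130; y,x=np.nonzero(sub); print('hole',x.mean()+x0,y.mean()+134,sub.sum())
# same features in w1 (vertical tool)
im,c=load('w1');g=im.astype(int).mean(2)
for x0,x1 in((160,177),(478,496)):
    sub=g[56:79,x0:x1]<130; y,x=np.nonzero(sub); print('w1 hole',x.mean()+x0,y.mean()+56,sub.sum())
E
```

```text
[(146, [np.int64(313), np.int64(330)]), (147, [np.int64(312), np.int64(330)]), (148, [np.int64(312), np.int64(330)]), (149, [np.int64(312), np.int64(330)]), (150, [np.int64(313), np.int64(330)]), (155, [np.int64(296), np.int64(347)]), (156, [np.int64(296), np.int64(347)]), (157, [np.int64(296), np.int64(347)]), (158, [np.int64(296), np.int64(347)]), (159, [np.int64(296), np.int64(347)]), (160, [np.int64(296), np.int64(347)]), (161, [np.int64(296), np.int64(347)]), (162, [np.int64(296), np.int64(347)]), (163, [np.int64(296), np.int64(347)]), (164, [np.int64(296), np.int64(347)]), (165, [np.int64(296), np.int64(347)]), (166, [np.int64(296), np.int64(347)]), (167, [np.int64(296), np.int64(347)])]
[181, 182, 182, 182, 179, 182, 180, 180, 181, 179, 179, 180, 177, 179, 181, 175, 50, 51, 50, 50, 49, 50, 48, 47, 46, 50, 47, 44, 46, 47, 48, 45, 47, 46, 49, 107, 180, 180, 179, 178, 180, 181, 179, 178, 178, 177, 181, 177, 180, 181, 175, 146]
[(144, [np.int64(217), np.int64(233)]), (155, [np.int64(217), np.int64(233)]), (166, [np.int64(217), np.int64(233)])]
[254, 254, 254, 254, 254, 254, 254, 254, 254, 225, 118, 106, 109, 109, 107, 107, 105, 102, 106, 103, 105, 103, 108, 105, 102, 104, 104, 90, 112, 253, 254, 254, 254, 254, 254, 254, 254, 254, 254, 218]
[(152, [np.int64(410), np.int64(414)]), (153, [np.int64(409), np.int64(426)]), (154, [np.int64(409), np.int64(426)]), (155, [np.int64(409), np.int64(426)]), (156, [np.int64(409), np.int64(425)])]
[186, 183, 227, 254, 254, 254, 254, 254, 254, 254, 254, 254, 249, 51, 63, 65, 64, 64, 63, 64, 61, 57, 62, 62, 61, 61, 55, 59, 57, 56, 59, 120, 240, 253, 253, 253, 253, 253, 253, 253]
135 150 499
160 150 499
180 150 499
195 150 499
hole 189.5 144.75 4
hole 455.0 142.14814814814815 54
w1 hole 167.6086956521739 64.88043478260869 92
w1 hole 486.8627450980392 69.25490196078431 102
```

Emit:
arm_command(delta_pos=[[0.001,0.003,-0.1],[0.001,0.003,-0.2],[0.001,0.003,-0.28],[0.001,0.003,-0.31],[0.001,0.003,-0.31]], delta_rot=[[0,0,0],[0,0,0],[0,0,0],[0,0,0],[0,0,0]], claw=[1,1,1,1,1])

```text
t: 6.8
eef_pos: [528.7, 191.6, 59.2]
tcp_rot: [-3.141, -0.307, 2.947]
ft_force: [0.4, -0.8, -1.9]
opening: 0.377
grip_force: 30.0
```

Emit:
arm_command(delta_pos=[[0,0,-0.008],[0,0,-0.016],[0,0,-0.024],[0,0,-0.024],[0,0,-0.024]], delta_rot=[[0,0,0],[0,0,0],[0,0,0],[0,0,0],[0,0,0]], claw=[1,1,1,1,1])

```text
t: 7.22
eef_pos: [529.9, 192.0, 54.9]
tcp_rot: [3.141, -0.305, 2.948]
ft_force: [0.7, -0.1, -0.7]
opening: 0.378
grip_force: 30.0
```

```bash
python3 - <<'E'
from h import *
P=[]
for i in range(5): read_camera('top');s=state();P.append(np.r_[s['eef_pos'],s['ft_force']])
print(np.mean(P,0).round(2),np.std(P,0).round(2),s['tcp_rot'],s['opening'])
im,c=snap('top','t5');im2,_=snap('wrist','w6')
a=cv2.resize(im[165:305,205:335],None,fx=3,fy=3,interpolation=cv2.INTER_CUBIC)
o=np.zeros((480,790,3),np.uint8);o[:420,:390]=a;o[:,390:]=im2[:,120:520]
cv2.imwrite('pics/c6.png',o[:,:,::-1])
E
```

```text
[ 5.2984e+02  1.9202e+02  5.4680e+01 -1.2000e-01 -5.1000e-01 -1.8700e+00] [0.04 0.01 0.1  0.39 0.49 0.27] [ 3.1411097  -0.30524276  2.94798935] 0.37808064103617856
```

View pics/c6.png

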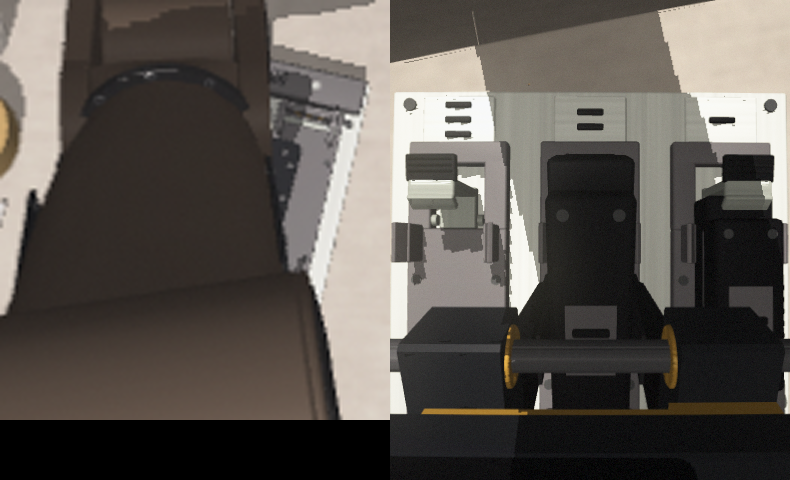

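The pack is centred over the medium cradle. In the right half of the composite, the cradle edges are at columns 541 and 639 and the pack's centre is at 590.5. I'll lower it and slide the toe under the bar.

Emit:
arm_command(delta_pos=[[0,0,-0.011],[0,0,-0.011],[0.016,-0.003,-0.011],[0.032,-0.006,-0.011],[0.047,-0.009,-0.011]], delta_rot=[[0,0,0],[0,0,0],[0,0,0],[0,0,0],[0,0,0]], claw=[1,1,1,1,1])

```text
t: 7.98
eef_pos: [542.0, 189.6, 51.7]
tcp_rot: [3.141, -0.305, 2.948]
ft_force: [-0.3, 0.1, -1.5]
opening: 0.379
grip_force: 30.0
```

Emit:
arm_command(delta_pos=[[0.008,-0.0015,0],[0.016,-0.003,0],[0.024,-0.005,0],[0.024,-0.005,0],[0.024,-0.005,0]], delta_rot=[[0,0,0],[0,0,0],[0,0,0],[0,0,0],[0,0,0]], claw=[1,1,1,1,1])

```text
t: 8.4
eef_pos: [547.5, 188.4, 51.6]
tcp_rot: [3.141, -0.306, 2.948]
ft_force: [0.2, -0.1, -0.8]
opening: 0.379
grip_force: 30.0
```

Emit:
arm_command(delta_pos=[[0.004,-0.001,0],[0.008,-0.0015,0],[0.012,-0.0025,0],[0.012,-0.0025,0],[0.012,-0.0025,0]], delta_rot=[[0,0,0],[0,0,0],[0,0,0],[0,0,0],[0,0,0]], claw=[1,1,1,1,1])

```text
t: 8.82
eef_pos: [550.3, 187.9, 51.7]
tcp_rot: [3.141, -0.306, 2.948]
ft_force: [-0.7, 0.3, -1.1]
opening: 0.375
grip_force: 30.0
```

Emit:
arm_command(delta_pos=[[0.002,0,0],[0.004,-0.001,0],[0.006,-0.001,0],[0.006,-0.001,0],[0.006,-0.001,0]], delta_rot=[[0,0,0],[0,0,0],[0,0,0],[0,0,0],[0,0,0]], claw=[1,1,1,1,1])

```text
t: 9.23
eef_pos: [550.6, 187.9, 51.8]
tcp_rot: [-3.141, -0.309, 2.948]
ft_force: [-7.0, 1.6, 1.4]
opening: 0.376
grip_force: 30.0
```

The toe is up against the end stop, with a 7 N reaction at the expected place. I'll ease the tilt to about 15° so the heel rests near the nose.

Emit:
arm_command(delta_pos=[[-0.001,0,-0.005],[-0.002,0,-0.01],[-0.0035,0.0007,-0.0155],[-0.0035,0.0007,-0.0155],[-0.0035,0.0007,-0.0155]], delta_rot=[[-0.0018,-0.009,0],[-0.0036,-0.018,0],[-0.0054,-0.0273,0],[-0.0054,-0.0273,0],[-0.0054,-0.0273,0]], claw=[1,1,1,1,1])

```text
t: 9.65
eef_pos: [549.7, 188.0, 47.8]
tcp_rot: [-3.141, -0.265, 2.948]
ft_force: [-6.8, 1.6, 1.0]
opening: 0.38
grip_force: 30.0
```

Emit:
arm_command(delta_pos=[[0,0,0],[0,0,0],[0,0,0],[0,0,0],[0,0,0]], delta_rot=[[0,0,0],[0,0,0],[0,0,0],[0,0,0],[0,0,0]], claw=[0.55,0.5,0.45,0.45,0.45])

```text
t: 10.07
eef_pos: [551.4, 187.7, 47.8]
tcp_rot: [3.141, -0.261, 2.948]
ft_force: [-0.1, 0.3, 0.4]
opening: 0.547
grip_force: 0.0
```

Emit:
arm_command(delta_pos=[[0,0,0],[0.01,-0.002,0.04],[0.03,-0.006,0.12],[0.055,-0.011,0.22],[0.08,-0.015,0.32]], delta_rot=[[0,0,0],[0,0,0],[0,0,0],[0,0,0],[0,0,0]], claw=[0.45,0.45,0.45,0.45,0.45])

```text
t: 10.48
eef_pos: [571.3, 183.9, 129.3]
tcp_rot: [-3.142, -0.262, 2.948]
ft_force: [0.1, 0.2, 1.2]
opening: 0.552
grip_force: 0.0
```

```bash
python3 - <<'E'
from h import *
s=state();im,c=snap('wrist','w7');print(s['eef_pos'],s['opening'],s['ft_force'])
E
```

```text
[571.29837777 183.8745926  129.28499566] 0.5515287140325688 [0.07836619 0.21898102 1.16386874]
```

View pics/w7.png

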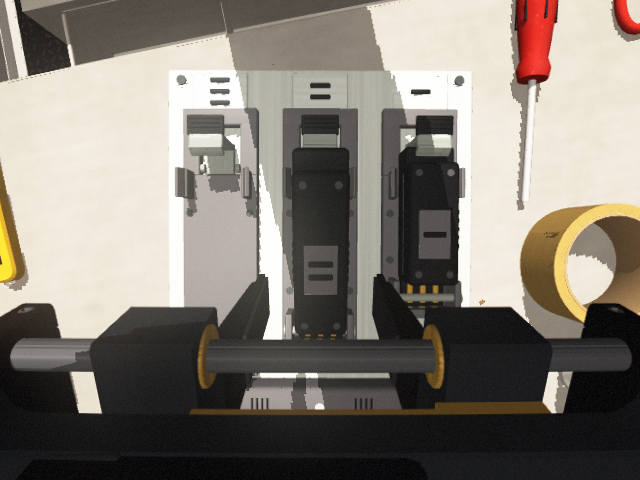

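The pack stays tilted, with its heel at (320,148) on the catch and its toe under the bar. Next I'll shut the fingers, set the tool vertical and move over the heel end.

Emit:
arm_command(delta_pos=[[-0.06,0.012,0],[-0.12,0.024,0],[-0.18,0.036,0],[-0.242,0.048,0],[-0.242,0.048,0]], delta_rot=[[-0.008,-0.04,0],[-0.016,-0.08,0],[-0.024,-0.12,0],[-0.0323,-0.1636,0],[-0.0323,-0.1636,0]], claw=[1,1,1,1,1])

```text
t: 10.95
eef_pos: [506.9, 196.5, 128.7]
tcp_rot: [-3.141, 0.002, 2.95]
ft_force: [0.9, 0.5, -0.1]
opening: 0.257
grip_force: 0.0
```

Emit:
arm_command(delta_pos=[[0,0,-0.03],[0,0,-0.06],[0,0,-0.09],[0,0,-0.12],[0,0,-0.12]], delta_rot=[[0,0,0],[0,0,0],[0,0,0],[0,0,0],[0,0,0]], claw=[1,1,1,1,1])

```text
t: 11.37
eef_pos: [510.4, 195.6, 95.6]
tcp_rot: [-3.14, -0.003, 2.947]
ft_force: [-0.3, -0.1, 0.4]
opening: 0.007
grip_force: 0.0
```

Emit:
arm_command(delta_pos=[[0,0,-0.008],[0,0,-0.016],[0,0,-0.024],[0,0,-0.032],[0,0,-0.04]], delta_rot=[[0,0,0],[0,0,0],[0,0,0],[0,0,0],[0,0,0]], claw=[1,1,1,1,1])

```text
t: 11.78
eef_pos: [509.9, 196.1, 88.0]
tcp_rot: [-3.141, -0.001, 2.948]
ft_force: [-7.7, 1.4, 10.1]
opening: 0.004
grip_force: 5.1
```

Emit:
arm_command(delta_pos=[[0,0,-0.006],[0,0,-0.012],[0,0,-0.018],[0,0,-0.024],[0,0,-0.03]], delta_rot=[[0,0,0],[0,0,0],[0,0,0],[0,0,0],[0,0,0]], claw=[1,1,1,1,1])

```text
t: 12.2
eef_pos: [510.6, 196.1, 80.4]
tcp_rot: [3.141, 0.0, 2.948]
ft_force: [-2.0, -0.1, 3.2]
opening: 0.006
grip_force: 1.3
```

Emit:
arm_command(delta_pos=[[0,0,-0.006],[0,0,-0.012],[0,0,-0.018],[0,0,-0.024],[0,0,-0.03]], delta_rot=[[0,0,0],[0,0,0],[0,0,0],[0,0,0],[0,0,0]], claw=[1,1,1,1,1])

```text
t: 12.62
eef_pos: [510.6, 196.0, 72.6]
tcp_rot: [-3.142, 0.0, 2.948]
ft_force: [-1.7, 0.4, 2.4]
opening: 0.004
grip_force: 1.2
```

Emit:
arm_command(delta_pos=[[0,0,-0.006],[0,0,-0.012],[0,0,-0.018],[0,0,-0.024],[0,0,-0.03]], delta_rot=[[0,0,0],[0,0,0],[0,0,0],[0,0,0],[0,0,0]], claw=[1,1,1,1,1])

```text
t: 13.03
eef_pos: [510.5, 196.0, 65.1]
tcp_rot: [-3.141, 0.0, 2.948]
ft_force: [-2.2, 0.4, 3.2]
opening: 0.003
grip_force: 1.5
```

Emit:
arm_command(delta_pos=[[0,0,-0.004],[0,0,-0.008],[0,0,-0.012],[0,0,-0.016],[0,0,-0.02]], delta_rot=[[0,0,0],[0,0,0],[0,0,0],[0,0,0],[0,0,0]], claw=[1,1,1,1,1])

```text
t: 13.45
eef_pos: [510.9, 196.0, 60.1]
tcp_rot: [3.141, 0.001, 2.948]
ft_force: [-0.9, -0.5, -0.3]
opening: 0.004
grip_force: 0.0
```

Emit:
arm_command(delta_pos=[[0,0,-0.003],[0,0,-0.006],[0,0,-0.009],[0,0,-0.01],[0,0,-0.01]], delta_rot=[[0,0,0],[0,0,0],[0,0,0],[0,0,0],[0,0,0]], claw=[1,1,1,1,1])

```text
t: 13.87
eef_pos: [510.7, 196.0, 58.3]
tcp_rot: [3.141, 0.001, 2.948]
ft_force: [-2.3, -1.5, 7.8]
opening: 0.003
grip_force: 3.7
```

Emit:
arm_command(delta_pos=[[0,0,-0.002],[0,0,-0.004],[0,0,-0.005],[0,0,-0.005],[0,0,-0.005]], delta_rot=[[0,0,0],[0,0,0],[0,0,0],[0,0,0],[0,0,0]], claw=[1,1,1,1,1])

```text
t: 14.28
eef_pos: [510.8, 196.0, 58.2]
tcp_rot: [3.141, 0.001, 2.948]
ft_force: [-5.6, -1.7, 22.3]
opening: 0.003
grip_force: 11.4
```

Emit:
arm_command(delta_pos=[[0,0,0.02],[0,0,0.08],[0,0,0.2],[0.1,-0.02,0.3],[0.2,-0.04,0.4]], delta_rot=[[0,0,0],[0,0,0],[0,0,0],[0,0,0],[0,0,0]], claw=[1,1,1,1,1])

```text
t: 14.7
eef_pos: [560.6, 186.2, 158.2]
tcp_rot: [-3.141, -0.0, 2.949]
ft_force: [0.7, 0.0, 0.3]
opening: 0.009
grip_force: 0.0
```

```bash
python3 - <<'E'
from h import *
read_camera('wrist');s=state();im,c=snap('wrist','w8');print(s['eef_pos'],s['ft_force'])
cv2.imwrite('pics/w8z.png',cv2.resize(im[20:320,150:480],None,fx=1.9,fy=1.9,interpolation=cv2.INTER_CUBIC)[:,:,::-1])
E
```

```text
[567.02419917 185.61306468 163.0324392 ] [ 1.4434102  -1.89239223  4.57832792]
```

View pics/w8z.png

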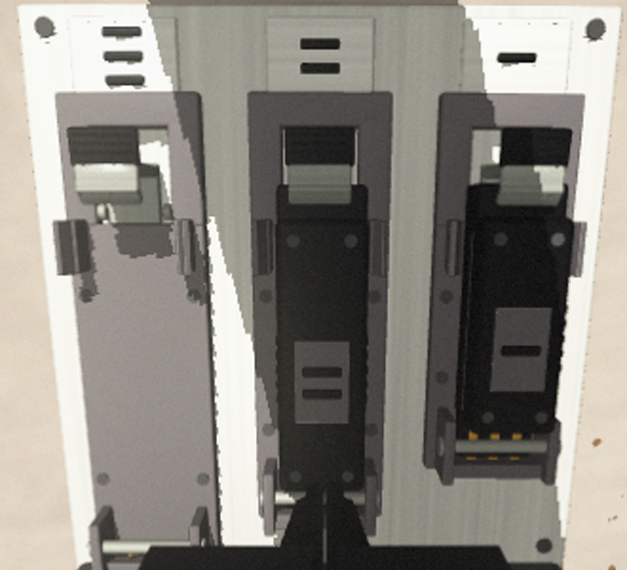

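In this view the catch nose at (320,185) sits over the heel step, just as on the stored short pack. The pack lies flat with its toe under the bar, and the arm is clear.

```bash
python3 -c "
from cell import *
print(job_done())"
```

```text
the job is handed in; nothing more can be done
None
```

The medium pack is latched flat in its two-rib cradle, toe under the keeper bar and catch shut over the heel (about 22 N peak reading), and I handed the job in at about 15 s; I viewed 11 pictures, one over the limit of 10.

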